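# Free the child-safety catch and open the centre cabinet door

### The job

Open the centre door of the mirrored cabinet so that the first aid things can be reached: draw it out by its knob until the child-safety catch holds it, then press the sprung hook down through the gap behind the door's top edge and, keeping it down, ease the door past the catch. Swing the door wide open, about square to the cabinet, and leave it so. Be gentle: do not wrench the caught door or press the plastic hook hard, and leave the other things where they are.

Things in the scene. Friction and masses are not known exactly. Their poses are not given: they have to be found in the camera images.
- cabinet: Three-door mirrored bathroom cabinet, white, 720 wide, 150 deep, 320 high, fixed. Origin: on the counter below the middle of the carcass front (the plane the closed doors lie against); x points into the cabinet, away from the robot, y to the robot's left, z up. The top panel is flush with the doors' top edges at z 320; its front edge is at x 0.
- door (a joint): Centre door's opening angle, rad: 0 closed, growing as its free right (-y) edge comes towards the robot, to 1.75. The hinge is stiff: the door stays where it is left. The catch stops it at about 0.25. With the hook held down it must pass about 0.42 before the hook is clear of the keeper.
- door_hinge (a point): Hinge line at the height of the door's top edge: the door's front left corner, at x -18, y +119, z 320 in the cabinet's frame. Its axes turn with the door: x from the mirror face to the back, -y along the door to its free edge, z up. The door is 238 wide, 290 high, 18 thick (here x 0 to 18, y 0 to -238, z 0 to -290).
- door_knob (a point): Centre of the centre door's round chrome knob head, a disc 26 across and 16 long, axis across the door, 25 in front of the mirror face, 34 below the door's top edge and 32 from the free edge, on a stem 12 thick. Free at both sides and above. Axes as for the hinge.
- hook_spot (a point): Point on the door's back face at its top edge, straight above the middle line of the hook arm, 160 from the hinge line. Axes as for the hinge. The white plastic arm, 18 wide and 6 thick, comes level out of the door's back (spring housing below it) and runs 77 into the cabinet, along x here; its end turns up as a 15 high barb. Its flat top lies 26 below this point.
- press_spot (a point): On the arm's top, 19 behind the door's back: middle of where it can be pressed when the catch holds. The arm moves straight down, alike wherever pressed: gives at 2.5 N, adds 0.25 N per mm. Somewhere from 3 to 14 mm down (differs each time, not measured, must be felt) the barb is free; 3 mm later the arm lands hard on the keeper's lower bar. Over 20 N from the fingers breaks it.
- keeper_spot (a point): Point on the top panel's front edge (z 320) nearest the caught hook. The gap from here to the door's back is about 39 wide when the catch holds. The keeper, a plastic loop round the arm, hangs out of sight behind, under the panel, at a height that differs each time; the barb bears on its upper bar. Over 40 N there breaks it; pulling while pressing adds friction.
- first_aid: White plastic first aid box with a latch, 60 by 90 by 45, on the frosted glass shelf (top at 171) inside the centre compartment. Origin under its middle. Not to be disturbed.
- amber_bottle: Amber glass bottle, 36 across, 75 high, on the glass shelf. Origin under its middle. Not to be disturbed.
- measure_cup: White plastic measuring cup, 42 across, 38 high, on the glass shelf. Origin under its middle. Not to be disturbed.
- thermo_case: Thermometer case with a spring clip, 115 long, lying on the glass shelf. Origin under its middle. Not to be disturbed.
- tweezers: Chrome tweezers, 85 long, lying on the glass shelf. Origin under the middle. Not to be disturbed.
- cotton_tin: Round metal tin, 60 across, 45 high, standing on the cabinet's top panel towards its back. Origin under its middle. Not to be disturbed.
- tumbler: White ceramic tumbler with a toothbrush in it, 72 across, 185 high with the brush, on the counter to one side in front of the cabinet. Origin under its middle. Not to be disturbed.
- dispenser: White ceramic soap dispenser, 62 across, 168 high, on the counter to the other side in front of the cabinet. Origin under its middle. Not to be disturbed.

How it is judged:
By the outcome, as a careful person would: the job done as asked, in the order asked, and still so for the second after the job is handed in, with the robot touching nothing.
It also fails if it takes over 72 s, if anything falls off the work surface, if the arm or the gripper's body presses on something with over 40 N, if the wrist force passes 120 N, or if a joint passes its speed limit or range.

### The arm

A 6-joint arm with a two-finger parallel gripper is mounted at the origin on the work surface. World frame = base frame: x ahead of the robot, y to its left, z up, the work surface at z = 0. Lengths are in mm, angles in rad, forces in N, time in s.
With the tool pointing down it reaches from about 350 to 875 mm from the base axis. Payload 4.2 kg.
Tool frame: the origin (TCP) lies midway between the tips of the shut fingers; the grasp point (between the pads) lies arm.grip_depth behind it (arm.grip_depth is the distance from the TCP to the grasp point, in mm); z points along the fingers, y is the direction in which the jaws open and shut (so a half turn about z gives the same grasp; the last joint's range is limited). The gripper opens to 85 mm and grips with 20 to 120 N. Pads are 22 mm wide; open, the fingers measure 114 mm over their backs; the gripper's body (76 mm by 85 mm) begins 54 mm behind the grasp point. The pads swing forward as they close: fully open they stand 13 mm farther back than shut.
Start: joints at [-1.022, 0.385, 0.008, 0, -1.194, -0.259], TCP at [178.616, -598.912, 196.212] pointing down, gripper open.
Joint ranges: [-3.14, 3.14], [-1.21, 2.06], [-1.07, 1.41], [-3.16, 2.05], [-2.99, -0.16], [-3.1, 3.1]. Speed limits (rad/s): [2.79, 2.79, 3.14, 3.14, 3.14, 3.14].

### API

Orientations are given as a unit quaternion [x, y, z, w].
In Python, from bench import arm gives the robot as it stands.
- The arm moves only by the tool play_rows, never from a script. Its argument "motion" is one flat list of numbers, 7 for each row, row after row: the opening in per cent of the stroke, from 0 (shut) to 100 (fully open), then the shift along the world's x, y, z in cm, then the turn, a rotation vector about the world's x, y, z in degrees. A call has 1 to 5 rows; each row is the pose to reach, as a shift and turn from the pose commanded when the call began; what a row does not reach only later rows make up. A row lasts 1/8 s, in which the tool goes at most 62.5 mm and 10.7 degrees, less where a joint would pass 70% of its speed; a pose out of reach is approached as far as the arm can. A call with a gripper value outside its range is refused whole. The fingers move at their own pace and stop on an object; the grip force is fixed at half the most. Time passes only in rows, so rows that repeat a pose let the fingers close. It gives the time, the measured TCP pose, the force and the opening at its end, in the units of the state.
- arm.read_state(): the state, without advancing time (a new reading comes with each control period).
- arm.get_image(name): name is "scene" or "top" or "wrist"; returns (picture, depth): 480x640x3 uint8, red, green, blue; 480x640 float32, mm along the optical axis (not along the pixel's ray), 0 where there is no reading.
- arm.camera_info(name): a dict with "fovy" (degrees; the focal length in pixels is half the picture's height over the tangent of half this angle, whatever the lens; pixels are square), "cx", "cy" (the principal point, pixels), "R" (3x3) and "t" (3): a world point X has camera coordinates R X + t. Camera axes: x right, y down, z forward; pixel columns grow to the right and rows downward; lengths in mm; the calibration is good to about 2 mm. The wrist camera is an equidistant fisheye: a pixel r from the principal point sees the ray r / f radians off the axis. A picture is of the moment at which its call begins: read the wrist's pose just before it. camera_info takes no time and is no camera call; for the wrist camera it gives the pose at the moment of the call.
- arm.job_done(): hands the job in, once; it reports no verdict.
Trained networks look in the newest picture that a camera, given by its name, has taken for a name from the list of things; names that differ only in an ending like _2 or _b are one class to them, and where a whole thing is asked for, a point or a joint stands for the part that bears it (a point fixed in the world has none). Each returns a list of dicts, best first, with "confidence" (0 to 1); they miss things now and then, are a little off and sometimes report something else, mostly with a low value. They report only what shows in the picture. A call takes as long as a camera call.
- arm.outline_of(thing, camera): "mask" (480x640 bool, what is visible of it) and "extent" ([left, top, width, height] in pixels, round what is visible of it).
- arm.place_of(thing, camera): "uv" ([column, row] in pixels: a listed point, or the origin of a listed thing).
The state is a dict: "clock": time; "joints": joint angles; "joint_vel": joint speeds; "joint_efforts": joint torques, N m; "position": TCP position; "ee_rot": TCP orientation; "contact_force": force on the tool from outside, world axes, zero at the start; "wrist_torque": the same for the moment, N m; "gripper_width": finger opening in mm.
Only numpy, scipy, OpenCV 4.12 (cv2) and the standard library are available. Lean on these libraries where they do the work, as an engineer would, in place of code of your own. Each camera call takes 0.05 s, during which the arm holds its last target.

## Working session

There is one attempt and no reset: what is moved stays moved. The work goes in short steps, Python scripts to look and compute and a tool call to move; the robot and the scene stay as the last step left them, time stands still between calls to the robot, and variables do not carry over. Pictures are saved under pics/ and viewed, and the job is handed in when it is done.

Besides the shell and the picture viewer there is one more tool, called after "Call:" as name(argument=value, ...) on one line, values as JSON. play_rows: Moves the arm, as the interface text tells. Its arguments: {"type":"object","properties":{"motion":{"type":"array","items":{"type":"number"}}},"required":["motion"]}

```bash
ls; mkdir -p pics; cat > h.py <<'E'
from bench import arm
import numpy as np, cv2
def snap(n,f):
    ci=arm.camera_info(n); p,d=arm.get_image(n)
    cv2.imwrite('pics/'+f,p[:,:,::-1]); return p,d,ci
def w(ci,u,v,z):
    f=240/np.tan(np.radians(ci['fovy'])/2)
    c=np.array([(u-ci['cx'])/f*z,(v-ci['cy'])/f*z,z])
    return np.array(ci['R']).T@(c-np.array(ci['t']))
def ray(ci,u,v):
    f=240/np.tan(np.radians(ci['fovy'])/2); R=np.array(ci['R'])
    return -R.T@np.array(ci['t']), R.T@np.array([(u-ci['cx'])/f,(v-ci['cy'])/f,1])
def proj(ci,X):
    f=240/np.tan(np.radians(ci['fovy'])/2)
    c=np.array(ci['R'])@np.array(X)+np.array(ci['t'])
    return np.array([ci['cx']+f*c[0]/c[2],ci['cy']+f*c[1]/c[2]])
E
python3 - <<'E'
from h import *
np.set_printoptions(precision=1,suppress=True)
for n in ['scene','top']:
    p,d,ci=snap(n,n+'0.png'); print(n,ci)
    for t in ['cabinet','door_hinge','door_knob','hook_spot','keeper_spot','tumbler','dispenser','cotton_tin']:
        for r in arm.place_of(t,n)[:2]:
            u,v=r['uv']; z=d[int(min(max(v,0),479)),int(min(max(u,0),639))]
            print(t,round(r['confidence'],2),np.array(r['uv']),z,w(ci,u,v,z))
print(arm.read_state(), arm.grip_depth)
E
```

```text
pics
scene {'fovy': 48.46538281962798, 'cx': 319.0121802721478, 'cy': 231.99463091953032, 'R': array([[ 0.7, -0.7,  0. ],
       [-0.7, -0.7, -0.3],
       [ 0.2,  0.2, -1. ]]), 't': array([-410.3,  449.2, 1417.9])}
cabinet 0.62 [341.2 231.3] 1457.8807 [645.2 -29.7  98.8]
door_hinge 0.68 [299.2 166.2] 1278.5562 [637.5 114.8 316. ]
door_hinge 0.49 [369.9 215.5] 1234.0791 [661.1 -92.5 323.4]
door_knob 0.72 [360.9 234.6] 1252.5743 [ 621.4 -104.3  292.5]
hook_spot 0.74 [353.9 203.9] 1249.3019 [658.3 -45.2 317. ]
hook_spot 0.2 [357.1 385.7] 1305.5437 [ 376.  -336.1  131.2]
keeper_spot 0.64 [359.4 203.8] 1274.3262 [675.1 -49.6 293.7]
tumbler 0.62 [174.9 212.4] 1490.0692 [365.7 344.7  81.9]
tumbler 0.41 [361.6 201.4] 1248.4902 [674.6 -54.4 319.6]
dispenser 0.87 [356.8 386.5] 1309.2948 [ 374.5 -337.   126.7]
dispenser 0.72 [338.6 190.6] 1254.7489 [656.2   2.6 321.1]
cotton_tin 0.62 [348.5 149.7] 1239.417 [732.8  45.8 363.9]
top {'fovy': 57.93269036698525, 'cx': 317.9704129871857, 'cy': 241.84083109369428, 'R': array([[ 0. , -1. ,  0. ],
       [-1. , -0. , -0.1],
       [ 0.1, -0. , -1. ]]),
[... 229 characters left out ...]
 [336.  202.1] 1085.0397 [663.4 -48.4 322.1]
keeper_spot 0.96 [336.9 197.5] 1087.21 [675.3 -50.6 321.1]
tumbler 0.71 [193.1 307. ] 1366.3269 [381.8 380.4   3.8]
cotton_tin 0.74 [294.4 167.9] 1046.9142 [737.3  55.4 365.3]
cotton_tin 0.38 [421.7 309.6] 1271.7117 [ 387.2 -315.2  113.6]
{'clock': 0.9, 'joints': array([-1. ,  0.4,  0. , -0. , -1.2, -0.3]), 'joint_vel': array([ 0., -0., -0., -0.,  0.,  0.]), 'joint_efforts': array([  0. , -39.2,  18.9,   4.2,  -0. ,   0. ]), 'position': array([ 178.6, -598.9,  196.2]), 'ee_rot': array([-0.1,  1. , -0. ,  0. ]), 'contact_force': array([-0.1,  0.7,  0.5]), 'wrist_torque': array([-0., -0.,  0.]), 'gripper_width': 85.72457260883849} 18.700000000000003
```

View pics/scene0.png

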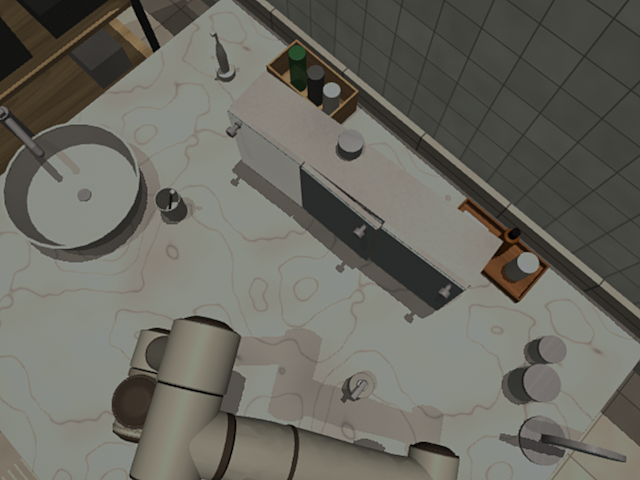

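View pics/top0.png

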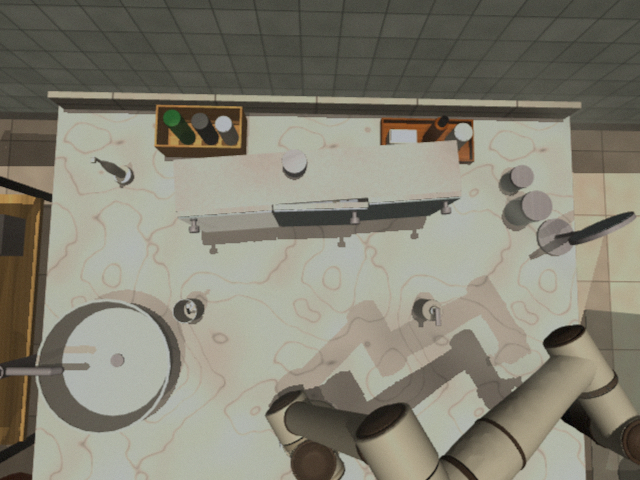

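The cabinet is turned slightly (top view: front edge runs from (178,215) to (460,197)). The centre door sits slightly ajar, with its knob at about (353,218). I'll fit the cabinet pose from depth.

```bash
cat > fit.py <<'E'
from h import *
np.set_printoptions(precision=3,suppress=True)
def cloud(ci,d):
    v,u=np.mgrid[0:480,0:640]; f=240/np.tan(np.radians(ci['fovy'])/2)
    c=np.stack([(u-ci['cx'])/f*d,(v-ci['cy'])/f*d,d],-1)
    return (c-np.array(ci['t']))@np.array(ci['R'])
for n in ['top','scene']:
    p,d,ci=snap(n,n+'1.png')
    X=cloud(ci,d); np.savez('c_'+n,X=X,p=p)
    m=(abs(X[...,2]-320)<9)&(d>0)&(X[...,0]>550)&(X[...,0]<900)&(abs(X[...,1])<420)
    nl,l,s,_=cv2.connectedComponentsWithStats(m.astype(np.uint8))
    k=1+np.argmax(s[1:,4]); P=X[l==k]; print(n,s[k],'z med',np.median(P[:,2]))
    r=cv2.minAreaRect(P[:,:2].astype(np.float32)); print(r); print(cv2.boxPoints(r))
    # front edge: min x per y bin
    ys=np.arange(-330,340,15); e=[]
    for y in ys:
        q=P[abs(P[:,1]-y)<4]
        if len(q): e.append((y,np.percentile(q[:,0],1),np.percentile(q[:,0],99)))
    print(np.array(e).round(1))
E
python3 fit.py
```

```text
top [  173   140   289    79 16366] z med 320.8699646610809
((719.3298950195312, -1.6217041015625), (161.6717529296875, 721.262939453125), 4.942119121551514)
[[ 607.726  350.705]
 [ 669.863 -367.876]
 [ 830.933 -353.948]
 [ 768.797  364.633]]
[[-330.   680.7  827.5]
 [-315.   676.8  823.8]
 [-300.   677.8  824.4]
 [-285.   675.2  821.8]
 [-270.   673.1  822.7]
 [-255.   672.4  819.7]
 [-240.   670.3  819.5]
 [-225.   670.1  818.9]
 [-210.   667.6  816.4]
 [-195.   666.5  815. ]
 [-180.   664.7  812.6]
 [-165.   664.   812.5]
 [-150.   663.1  812.4]
 [-135.   661.   809.5]
 [-120.   650.   808.3]
 [-105.   649.5  805.8]
 [ -90.   647.7  805.2]
 [ -75.   647.5  805. ]
 [ -60.   646.8  802.7]
 [ -45.   646.5  801.4]
 [ -30.   646.2  799.8]
 [ -15.   644.6  798.8]
 [   0.   643.7  797.8]
 [  15.   643.   795.3]
 [  30.   642.6  794.8]
 [  45.   642.2  729.9]
 [  60.   641.9  726.7]
 [  75.   640.2  732.3]
 [  90.   639.8  788.9]
 [ 105.   639.9  788.7]
 [ 120.   639.2  786.2]
 [ 135.   636.8  785.6]
 [ 150.   636.1  783.7]
 [ 165.   634.1  782.7]
 [ 180.   633.2  782.3]
 [ 195.   632.   
[... 848 characters left out ...]
.3]
 [ -90.   647.7  804.7]
 [ -75.   646.7  804.7]
 [ -60.   646.7  803.2]
 [ -45.   645.8  801.4]
 [ -30.   644.8  801.1]
 [ -15.   643.9  798. ]
 [   0.   643.7  796.9]
 [  15.   643.2  795.6]
 [  30.   642.3  794.9]
 [  45.   642.3  793.8]
 [  60.   640.1  726.2]
 [  75.   639.8  730.9]
 [  90.   639.5  747.2]
 [ 105.   640.2  786.9]
 [ 120.   637.8  787.3]
 [ 135.   636.7  786.3]
 [ 150.   635.   783.2]
 [ 165.   633.8  782.6]
 [ 180.   633.2  780.3]
 [ 195.   630.4  780.9]
 [ 210.   629.6  779.4]
 [ 225.   629.1  778.9]
 [ 240.   627.6  775.2]
 [ 255.   625.7  774.8]
 [ 270.   626.1  773.9]
 [ 285.   623.2  770.9]
 [ 300.   623.2  770.2]
 [ 315.   621.   768.9]
 [ 330.   619.6  768. ]]
```

```bash
cat > fit2.py <<'E'
from h import *
np.set_printoptions(precision=2,suppress=True)
for n in ['top','scene']:
    X=np.load('c_'+n+'.npz')['X']
    m=(abs(X[...,2]-320)<7)&(X[...,0]>550)&(X[...,0]<900)&(abs(X[...,1])<420)
    P=X[m][:,:2]
    F=[];B=[]
    for y in range(-340,341,5):
        q=P[abs(P[:,1]-y)<3,0]
        if len(q)<5: continue
        if abs(y)>140: F.append((y,q.min()))
        if abs(y-60)>60: B.append((y,q.max()))
    F=np.array(F);B=np.array(B)
    pf=np.polyfit(F[:,0],F[:,1],1);pb=np.polyfit(B[:,0],B[:,1],1)
    a=-np.arctan((pf[0]+pb[0])/2)
    print(n,'front',pf,'back',pb,'yaw',a)
    ex=np.array([np.cos(a),np.sin(a)]);ey=np.array([-ex[1],ex[0]])
    px=P@ex;py=P@ey
    print('ext x',np.percentile(px,[.1,99.9]),'y by rows', [ (py[abs(px-c)<4].min(),py[abs(px-c)<4].max()) for c in (670,690,710,730,750,770,790)])
    fx=np.median([np.array([x,y])@ex for y,x in F]); print('front in cab x',fx)
    E=[]
    for c in range(-140,130,5):
        k=abs(py-c)<3
        if k.sum(): E.append((c,px[k].min()-fx))
    print(np.array(E)[:,1])
    E=np.array(E); 
    k=(X[...,2]>275)&(X[...,2]<305)&(X[...,0]>590)&(X[...,0]<632)&(X[...,1]>-130)&(X[...,1]<-60)
    Q=X[k]; print('knob',len(Q),Q.mean(0) if len(Q) else '',Q.min(0),Q.max(0))
E
python3 fit2.py
```

```text
top front [ -0.09 648.79] back [ -0.09 798.57] yaw 0.08861349299586684
ext x [638.04 796.33] y by rows [(np.float64(-425.7146453701992), np.float64(294.10115516619516)), (np.float64(-425.84585426464025), np.float64(292.5359592272752)), (np.float64(-425.41741419884784), np.float64(294.52646045218137)), (np.float64(-425.38787196403547), np.float64(293.9908541881663)), (np.float64(-424.359896799863), np.float64(292.29775547391506)), (np.float64(-424.0981057583695), np.float64(293.8015332257933)), (np.float64(-425.22577129384985), np.float64(293.6842840887057))]
front in cab x 646.0556139247062
[-8.93 -8.6  -7.75 -8.07 -7.72 -7.05 -7.08 -6.39 -6.61 -6.61 -5.4  -5.77
 -5.49 -4.03 -5.93 -3.78 -4.99 -5.22 -4.39 -4.68 -4.8  -4.65 -3.51 -3.29
 -2.59 -2.71 -3.54 -3.54 -1.7  -0.84 -2.06 -0.46 -1.74 -1.74 -0.89 -1.11
 -0.56  0.1   0.18  3.88  0.99  0.84 -0.25 -0.25  0.05  0.11  0.04  0.41
  0.71 -0.13 -0.13 -0.23 -0.19  0.36]
knob 68 [621.92 -95.24 296.36] [ 614.33 -107.18  275.68] [630.47 -84.07 303.54]
scene front [ -0.09 648.09] back [ -0.09 798.94] yaw 0.0887422007827389
ext x [637.2  796.68
[... 217 characters left out ...]
at64(-423.92990602480836), np.float64(295.8112031410764)), (np.float64(-424.4780464161328), np.float64(295.18016186670064)), (np.float64(-424.33225316806005), np.float64(295.02493511506043)), (np.float64(-423.69632836306937), np.float64(293.1430275250182))]
front in cab x 645.6257661638641
[-7.66 -8.87 -8.87 -8.48 -6.19 -7.79 -8.04 -6.82 -6.63 -7.28 -5.58 -6.86
 -7.15 -5.97 -5.46 -4.62 -5.1  -4.98 -4.98 -5.68 -3.93 -4.55 -5.29 -4.34
 -2.83 -3.43 -1.77 -2.86 -2.86 -2.92 -1.41 -2.19 -1.48 -0.96 -2.01 -0.57
 -0.54  0.06 -0.34  2.59 -0.11 -0.78 -0.4  -0.89 -0.04  0.01  0.28 -0.26
 -0.04  1.51  0.36 -1.68  0.78  0.78]
knob 90 [620.79 -96.71 293.78] [ 613.47 -108.25  276.79] [630.21 -82.22 303.47]
```

```bash
cat > g.py <<'E'
import numpy as np
from scipy.spatial.transform import Rotation as Rn
A=0.0887; H=np.array([638.6,110.8,320.])
def R(th): 
    c,s=np.cos(A-th),np.sin(A-th); return np.array([[c,-s,0],[s,c,0],[0,0,1.]])
def pt(th,l): return H+R(th)@np.array(l,float)
def th_of(P,l): pass
E
python3 - <<'E'
from h import *; from g import *
np.set_printoptions(precision=3,suppress=True)
s=arm.read_state(); print(s['joints'],s['ee_rot']); M=Rn.from_quat(s['ee_rot']).as_matrix(); print(M)
for th in (.045,.25,.3): print(th,pt(th,[-25,-206,-34]),pt(th,[18+19,-160,-26]),np.degrees(A-th))
print('free edge',pt(.045,[0,-238,0]))
E
```

```text
[-1.022  0.385  0.008 -0.    -1.194 -0.259] [-0.144  0.99  -0.     0.   ]
[[-0.958 -0.286  0.   ]
 [-0.286  0.958 -0.   ]
 [-0.    -0.    -1.   ]]
0.045 [622.623 -96.095 286.   ] [682.554 -47.431 294.   ] 2.503825564721698
0.25 [580.841 -88.511 286.   ] [649.423 -53.065 294.   ] -9.24180923546018
0.3 [570.951 -85.375 286.   ] [641.22  -53.402 294.   ] -12.106598211114294
free edge [ 648.997 -126.973  320.   ]
```

Call:
play_rows(motion=[60,0,0,6,0,0,0,60,0,0,12,0,0,-3,60,3,4,18,0,0,-6,60,7,8,20,0,0,-10,60,11,12,20,0,0,-14.1])

```text
clock: 1.62
position: [286.5, -481.7, 398.7]
ee_rot: [-0.02, 1.0, -0.002, 0.002]
contact_force: [0.3, -0.1, -0.7]
gripper_width: 51.4
```

Call:
play_rows(motion=[60,4,4.5,0,0,0,0,60,8,9,0,0,0,0,60,12,13.5,0,0,0,0,60,16,18,0,0,0,0,60,20,22.5,0,0,0,0])

```text
clock: 2.25
position: [486.5, -255.3, 396.2]
ee_rot: [-0.022, 1.0, -0.0, 0.0]
contact_force: [0.9, -0.3, 0.2]
gripper_width: 51.5
```

```bash
python3 -c "
from h import *; from g import *
s=arm.read_state(); print(s['position'],s['joints'],Rn.from_quat(s['ee_rot']).as_matrix().round(3),s['clock'])"
```

```text
[ 486.4788817  -255.31020436  396.24518107] [-1.88123352e-01  1.84793731e-01  2.15975217e-01  7.98631034e-05
 -1.60122214e+00 -1.33877685e+00] [[-0.999 -0.044  0.001]
 [-0.044  0.999 -0.   ]
 [-0.001 -0.    -1.   ]] 2.25
```

Call:
play_rows(motion=[60,2,2,0,0,0,10,60,4,4,0,0,0,20,60,6,7,0,0,0,30,60,7,9,0,0,0,40,60,8,10,0,0,0,50])

```text
clock: 2.88
position: [565.9, -155.9, 395.9]
ee_rot: [-0.445, 0.895, 0.0, 0.0]
contact_force: [0.4, -0.3, 0.1]
gripper_width: 50.9
```

Call:
play_rows(motion=[60,0,0,0,0,0,10,60,0,0,0,0,0,20,60,0,0,0,0,0,30,60,0,0,0,0,0,40,60,0,0,0,0,0,50])

```text
clock: 3.5
position: [565.5, -157.0, 395.9]
ee_rot: [0.782, -0.624, 0.0, -0.0]
contact_force: [-1.7, -0.2, -0.4]
gripper_width: 51.3
```

Call:
play_rows(motion=[60,0,0,0,0,0,10,60,0,0,0,0,0,20,60,0,0,0,0,0,30,60,0,0,0,0,0,40,60,0,0,0,0,0,50])

```text
clock: 4.12
position: [565.5, -157.0, 395.9]
ee_rot: [0.972, -0.235, -0.0, -0.0]
contact_force: [0.6, 0.5, -0.2]
gripper_width: 50.9
```

Call:
play_rows(motion=[60,1.3,1.5,-1,0,0,10,60,2.6,3,-2,0,0,20,60,3.9,4.4,-3,0,0,30,60,5.4,6,-4,0,0,30,60,5.4,6,-4,0,0,30])

```text
clock: 4.75
position: [620.0, -95.7, 353.9]
ee_rot: [1.0, 0.021, -0.002, -0.0]
contact_force: [-0.3, -0.7, 0.9]
gripper_width: 50.9
```

```bash
python3 -c "
from h import *; from g import *
s=arm.read_state(); print(s['position'],s['joints'],Rn.from_quat(s['ee_rot']).as_matrix().round(3),s['clock'],s['contact_force'])
snap('wrist','w1.png');snap('scene','s1.png')"
```

```text
[620.02903068 -95.71405725 353.85355102] [ 1.04098954e-01  3.35654431e-01  3.18490532e-01 -5.29486318e-04
 -1.55687884e+00  1.50927154e+00] [[ 0.999  0.043 -0.003]
 [ 0.043 -0.999  0.   ]
 [-0.003 -0.    -1.   ]] 4.75 [-0.28518382 -0.7327844   0.86144547]
```

View pics/s1.png

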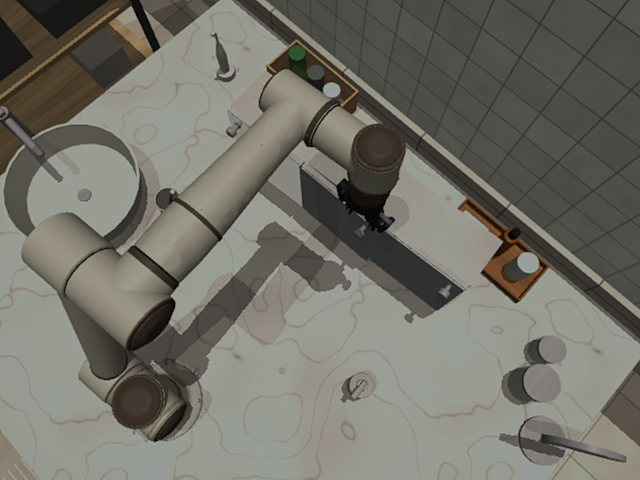

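View pics/w1.png

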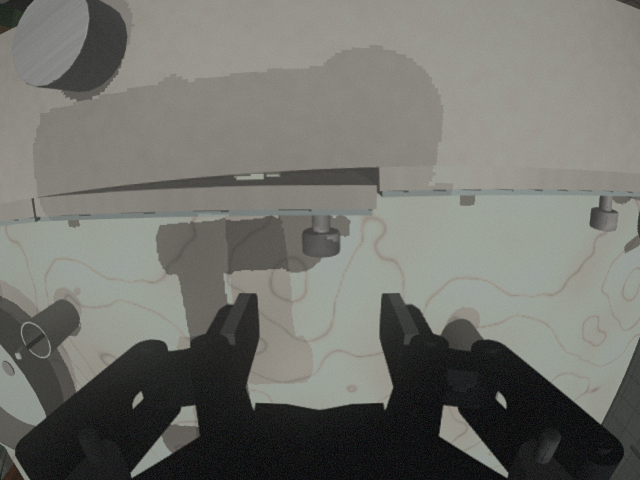

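The knob head at (321,240) is centred between the open jaws, and the hook is visible in the gap at (258,177). I'll check camera clearance and then descend.

```bash
python3 -c "
from h import *
ci=arm.camera_info('wrist'); print(-np.array(ci['R']).T@ci['t'])"
```

```text
[689.35451641 -94.02944535 535.07000883]
```

Call:
play_rows(motion=[60,0.1,0,-3,0,0,0,60,0.1,0,-6,0,0,0,60,0.1,0,-9,0,0,0,60,0.1,0,-9,0,0,0])

```text
clock: 5.35
position: [619.1, -97.5, 264.2]
ee_rot: [1.0, 0.021, -0.002, 0.0]
contact_force: [-0.4, 0.1, 0.2]
gripper_width: 51.0
```

Call:
play_rows(motion=[0,0,0,0,0,0,0,0,0,0,0,0,0,0,0,0,0,0,0,0,0,0,0,0,0,0,0,0,0,0,0,0,0,0,0])

```text
clock: 5.98
position: [620.6, -97.0, 266.0]
ee_rot: [1.0, 0.022, 0.0, 0.0]
contact_force: [0.5, -0.3, -0.4]
gripper_width: -0.4
```

```bash
python3 - <<'E'
from h import *; from g import *
np.set_printoptions(precision=2,suppress=True)
snap('wrist','w2.png');s=arm.read_state(); print(s['position'],s['contact_force'],s['gripper_width'],s['clock'])
p0=pt(.045,[-26,-206,0])
for t in (.08,.12,.16,.2,.22,.24,.26,.28): print(t,(pt(t,[-26,-206,0])-p0)/10,-np.degrees(t-.045))
E
```

```text
[620.53 -96.99 265.92] [-0.26  0.14  0.05] 0.27418428189824867 6.025
0.08 [-0.72  0.07  0.  ] -2.0053522829578814
0.12 [-1.55  0.19  0.  ] -4.297183463481174
0.16 [-2.36  0.33  0.  ] -6.589014644004467
0.2 [-3.17  0.51  0.  ] -8.880845824527762
0.22 [-3.58  0.61  0.  ] -10.026761414789405
0.24 [-3.98  0.72  0.  ] -11.172677005051053
0.26 [-4.38  0.84  0.  ] -12.318592595312701
0.28 [-4.77  0.96  0.  ] -13.46450818557435
```

View pics/w2.png

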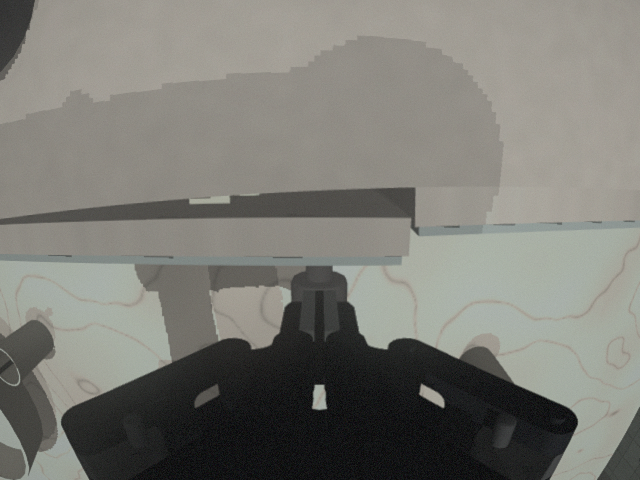

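The fingers shut to 0 mm at (320,310) in the image and missed the knob at (318,290). I'll check by projecting.

```bash
cat >> h.py <<'E'
def fproj(ci,X):
    f=240/np.tan(np.radians(ci['fovy'])/2)
    c=np.array(ci['R'])@np.array(X)+np.array(ci['t'])
    r=np.hypot(c[0],c[1]); a=np.arctan2(r,c[2]); return np.array([ci['cx']+f*a*c[0]/r,ci['cy']+f*a*c[1]/r])
def fray(ci,u,v):
    f=240/np.tan(np.radians(ci['fovy'])/2); R=np.array(ci['R'])
    x,y=u-ci['cx'],v-ci['cy']; r=np.hypot(x,y); a=r/f
    return -R.T@np.array(ci['t']), R.T@np.array([np.sin(a)*x/r,np.sin(a)*y/r,np.cos(a)])
def fw(ci,u,v,z):
    o,d=fray(ci,u,v); R=np.array(ci['R']); return o+d*z/(R@d)[2]
E
python3 - <<'E'
from h import *; from g import *
np.set_printoptions(precision=1,suppress=True)
p,d,ci=snap('wrist','w3.png'); print(ci)
for t in (.045,.03,.06):
  print(t,[fproj(ci,pt(t,l)) for l in ([-25,-206,-21],[-25,-193,-34],[-25,-219,-34],[-33,-206,-21],[0,-238,0],[18,-238,0])])
s=arm.read_state(); print('tcp',fproj(ci,s['position']), 'grasp',fproj(ci,s['position']+[0,0,19]))
for u,v in ((318,280),(318,290),(318,300),(318,325),(305,310),(360,260),(360,225)): print(u,v,fw(ci,u,v,d[v,u]))
for t in ('door_knob','door_hinge','hook_spot','keeper_spot'):
  print(t,[(r['confidence'],r['uv'],fw(ci,*r['uv'],d[int(r['uv'][1]),int(r['uv'][0])])) for r in arm.place_of(t,'wrist')[:2]])
E
```

```text
{'fovy': 65.70646984690485, 'cx': 318.9817629500221, 'cy': 244.3348150485767, 'R': array([[ 0. , -1. , -0. ],
       [-1. , -0. ,  0.3],
       [-0.3, -0. , -1. ]]), 't': array([-123.8,  536. ,  617. ])}
0.045 [array([317. , 301.3]), array([289.2, 289.5]), array([345.1, 289.5]), array([317.1, 317.7]), array([405. , 261.9]), array([408.1, 213. ])]
0.03 [array([317.8, 294.8]), array([289.8, 283.7]), array([346.1, 283. ]), array([318.1, 311.5]), array([405.6, 252.5]), array([407.8, 203. ])]
0.06 [array([316.1, 307.7]), array([288.6, 295.2]), array([344.1, 296. ]), array([315.9, 323.9]), array([404.2, 271.1]), array([408.2, 223. ])]
tcp [318.9 278.2] grasp [318.9 292.9]
318 280 [630.5 -96.2 293.7]
318 290 [631.3 -96.2 306.8]
318 300 [631.2 -96.2 316.3]
318 325 [631.3 -96.3 336.6]
305 310 [631.1 -91.6 325.3]
360 260 [ 649.1 -110.4  320.2]
360 225 [ 662.3 -109.2  322.2]
door_knob [(0.59, [320.9, 292.0], array([631.2, -97.3, 308.6]))]
door_hinge [(0.39, [188.2, 216.1], array([662.2, -47.4, 317.6]))]
hook_spot [(0.56, [188.5, 217.5], array([662.3, -48.6, 320.6]))]
keeper_spot [(0.93, [200.4, 195.6], array([670.4, -53.5, 321. ]))]
```

```bash
python3 - <<'E'
from h import *; from g import *
np.set_printoptions(precision=0,suppress=True)
p,d,ci=snap('wrist','w4.png')
cv2.imwrite('pics/w4z.png',cv2.resize(np.clip(p[240:370,230:410,::-1]*2.0,0,255).astype(np.uint8),None,fx=4,fy=4,interpolation=cv2.INTER_NEAREST))
for v in range(262,345,6):
    print(v,[tuple(fw(ci,u,v,d[v,u]).round().astype(int)) for u in (294,302,310,318,330,342)])
E
```

```text
262 [(np.int64(647), np.int64(-87), np.int64(320)), (np.int64(647), np.int64(-90), np.int64(320)), (np.int64(647), np.int64(-93), np.int64(319)), (np.int64(648), np.int64(-96), np.int64(320)), (np.int64(648), np.int64(-100), np.int64(320)), (np.int64(648), np.int64(-104), np.int64(320))]
268 [(np.int64(530), np.int64(-69), np.int64(2)), (np.int64(531), np.int64(-79), np.int64(1)), (np.int64(635), np.int64(-92), np.int64(292)), (np.int64(636), np.int64(-96), np.int64(294)), (np.int64(635), np.int64(-101), np.int64(290)), (np.int64(532), np.int64(-130), np.int64(0))]
274 [(np.int64(522), np.int64(-69), np.int64(2)), (np.int64(629), np.int64(-89), np.int64(284)), (np.int64(632), np.int64(-93), np.int64(291)), (np.int64(633), np.int64(-96), np.int64(293)), (np.int64(632), np.int64(-101), np.int64(290)), (np.int64(525), np.int64(-130), np.int64(2))]
280 [(np.int64(629), np.int64(-86), np.int64(291)), (np.int64(629), np.int64(-89), np.int64(292)), (np.int64(629), np.int64(-93), np.int64(291)), (np.int64(631), np.int64(-96), np.int64(294)), (np.int64(630), np.int64(-102), np.int64(291)), (n
[... 2235 characters left out ...]
nt64(-96), np.int64(339)), (np.int64(631), np.int64(-100), np.int64(338)), (np.int64(628), np.int64(-105), np.int64(331))]
334 [(np.int64(634), np.int64(-89), np.int64(347)), (np.int64(632), np.int64(-91), np.int64(344)), (np.int64(630), np.int64(-94), np.int64(340)), (np.int64(630), np.int64(-96), np.int64(340)), (np.int64(632), np.int64(-100), np.int64(344)), (np.int64(634), np.int64(-103), np.int64(347))]
340 [(np.int64(633), np.int64(-89), np.int64(350)), (np.int64(632), np.int64(-91), np.int64(347)), (np.int64(631), np.int64(-94), np.int64(347)), (np.int64(628), np.int64(-96), np.int64(340)), (np.int64(632), np.int64(-100), np.int64(347)), (np.int64(633), np.int64(-103), np.int64(349))]
```

View pics/w4z.png

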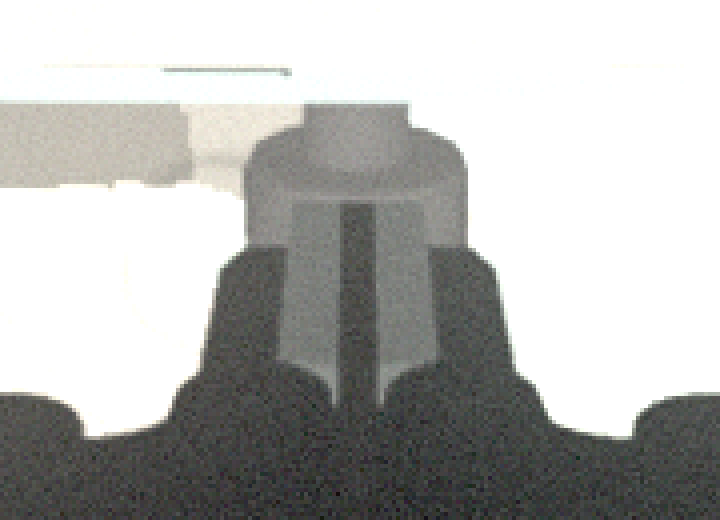

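The closed fingertips appear to sit above the knob, at about z 302, while the TCP reads 266. I'll raise the arm and measure where the tips really are.

Call:
play_rows(motion=[0,0,0,3,0,0,0,0,-2,0,6,0,0,0,0,-2,0,6,0,0,0])

```text
clock: 6.7
position: [601.0, -97.3, 329.8]
ee_rot: [1.0, 0.022, 0.004, 0.0]
contact_force: [-0.8, -0.7, -0.4]
gripper_width: 0.1
```

```bash
python3 - <<'E'
from h import *; from g import *
np.set_printoptions(precision=1,suppress=True)
s=arm.read_state(); print(s['position'],s['gripper_width'],s['contact_force'],s['clock'])
p,d,ci=snap('wrist','w5.png')
cv2.imwrite('pics/w5z.png',cv2.resize(np.clip(p[200:400,200:440,::-1]*2.0,0,255).astype(np.uint8),None,fx=3,fy=3))
print('tcp',fproj(ci,s['position']))
for v in range(262,345,6):
    print(v,[fw(ci,u,v,d[v,u]).round() for u in (310,318)])
p,d,ci=snap('scene','s5.png'); u,v=proj(ci,s['position']); print(u,v)
u,v=int(u),int(v)
cv2.imwrite('pics/s5z.png',cv2.resize(np.clip(p[v-60:v+60,u-70:u+70,::-1]*1.5,0,255).astype(np.uint8),None,fx=5,fy=5))
E
```

```text
[601.  -97.3 329.8] 0.06411017476684236 [-0.8 -0.7 -0.4] 6.7
tcp [318.9 278.3]
262 [array([500., -89.,   0.]), array([ 501., -100.,    1.])]
268 [array([492., -89.,   2.]), array([ 491., -101.,   -1.])]
274 [array([482., -90.,   1.]), array([ 484., -101.,    4.])]
280 [array([473., -90.,   1.]), array([ 474., -102.,    2.])]
286 [array([464., -90.,   3.]), array([ 464., -102.,    2.])]
292 [array([611., -93., 372.]), array([611., -97., 372.])]
298 [array([611., -93., 379.]), array([612., -97., 379.])]
304 [array([611., -94., 383.]), array([611., -97., 384.])]
310 [array([611., -94., 389.]), array([611., -97., 389.])]
316 [array([611., -94., 393.]), array([610., -97., 392.])]
322 [array([612., -94., 400.]), array([611., -97., 398.])]
328 [array([611., -94., 403.]), array([611., -97., 403.])]
334 [array([610., -94., 404.]), array([610., -97., 404.])]
340 [array([669., -94., 510.]), array([607., -97., 404.])]
353.87886411981344 233.84744642487354
```

View pics/w5z.png

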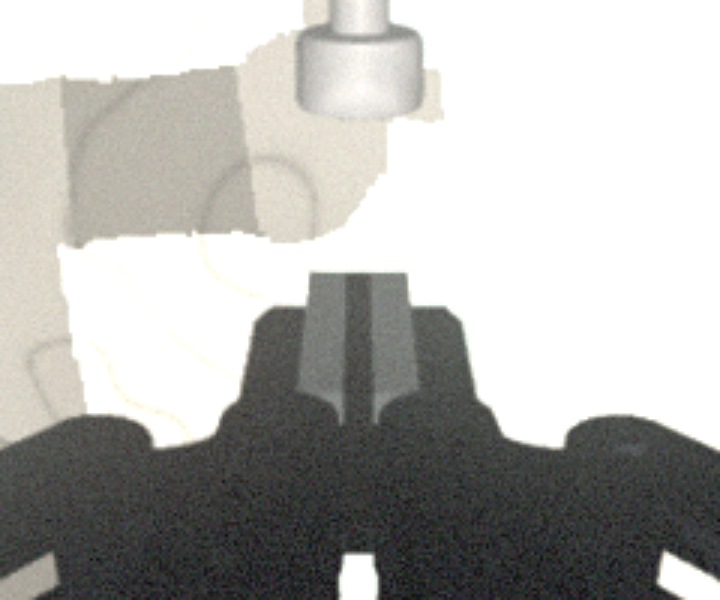

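View pics/s5z.png

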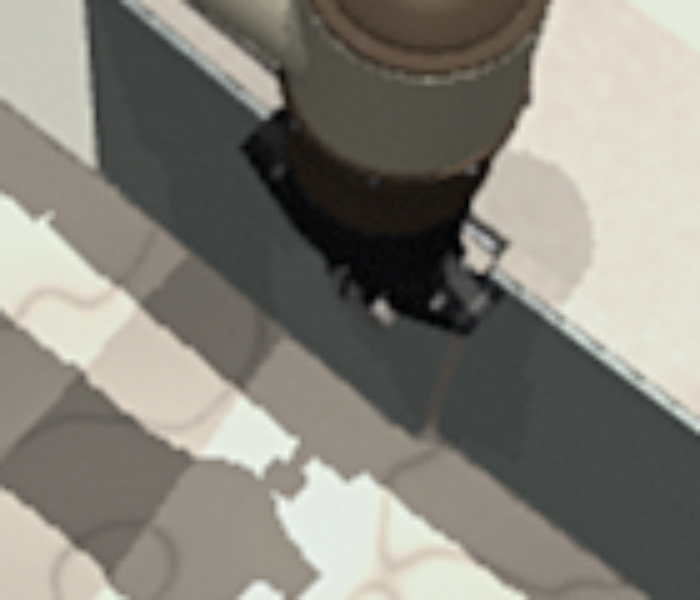

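The images show the shut tips about 40 mm above the reported TCP: the pad end is at row 291, which is z 370 against a reported 330. The closure on nothing just above the knob agrees with this. I'll use tip = reported + 40 in z, reopen and descend further.

Call:
play_rows(motion=[60,0,0,0,0,0,0,60,0,0,0,0,0,0,60,0,0,0,0,0,0])

```text
clock: 7.18
position: [600.6, -97.0, 325.2]
ee_rot: [1.0, 0.022, -0.001, 0.0]
contact_force: [0.4, 1.4, 0.1]
gripper_width: 50.8
```

```bash
python3 - <<'E'
from h import *; from g import *
np.set_printoptions(precision=1,suppress=True)
s=arm.read_state(); print(s['position'],s['gripper_width'],s['contact_force'],s['clock'])
p,d,ci=snap('wrist','w6.png')
cv2.imwrite('pics/w6z.png',cv2.resize(np.clip(p[200:400,200:440,::-1]*2.0,0,255).astype(np.uint8),None,fx=3,fy=3))
for v in range(280,310,4):
    print(v,[fw(ci,u,v,d[v,u]).round() for u in (230,240,248,256)])
E
```

```text
[600.6 -97.  325.2] 50.782445865066386 [0.4 1.4 0.1] 7.175
280 [array([465.,  29.,   2.]), array([466.,  14.,   2.]), array([466.,   2.,   1.]), array([467., -10.,   1.])]
284 [array([459.,  29.,   2.]), array([459.,  14.,   1.]), array([459.,   2.,  -0.]), array([461., -10.,   2.])]
288 [array([670., -94., 504.]), array([453.,  14.,   2.]), array([454.,   2.,   3.]), array([455., -10.,   2.])]
292 [array([445.,  30.,   2.]), array([446.,  15.,   1.]), array([447.,   2.,   1.]), array([449., -10.,   3.])]
296 [array([438.,  31.,  -0.]), array([610., -66., 373.]), array([610., -69., 372.]), array([608., -71., 368.])]
300 [array([432.,  30.,   2.]), array([611., -67., 378.]), array([610., -70., 377.]), array([607., -71., 369.])]
304 [array([425.,  31.,   1.]), array([610., -67., 380.]), array([610., -70., 380.]), array([605., -71., 368.])]
308 [array([606., -62., 375.]), array([610., -68., 383.]), array([611., -71., 384.]), array([604., -71., 369.])]
```

View pics/w6z.png

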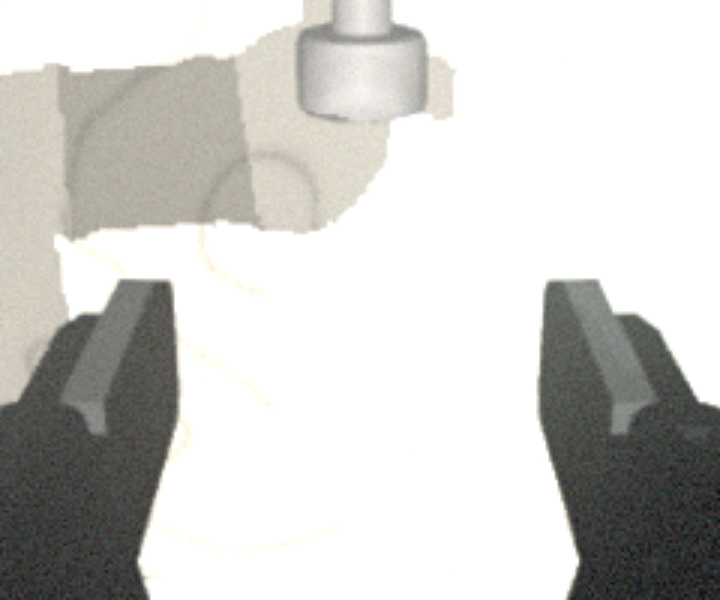

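Call:
play_rows(motion=[60,2.1,0.1,-1,0,0,0,60,2.1,0.1,-4,0,0,0,60,2.1,0.1,-7,0,0,0,60,2.1,0.1,-9.7,0,0,0,60,2.1,0.1,-9.7,0,0,0])

```text
clock: 7.85
position: [620.2, -96.0, 226.4]
ee_rot: [1.0, 0.022, -0.003, -0.0]
contact_force: [0.5, 0.3, 0.1]
gripper_width: 51.0
```

Call:
play_rows(motion=[0,0,0,0,0,0,0,0,0,0,0,0,0,0,0,0,0,0,0,0,0,0,0,0,0,0,0,0])

```text
clock: 8.35
position: [622.4, -96.8, 230.9]
ee_rot: [1.0, 0.022, 0.002, 0.001]
contact_force: [0.0, -3.2, 6.3]
gripper_width: 24.2
```

```bash
python3 - <<'E'
from h import *; from g import *
np.set_printoptions(precision=1,suppress=True)
s=arm.read_state(); print(s['position'],s['gripper_width'],s['contact_force'],s['clock'])
p,d,ci=snap('wrist','w7.png')
E
```

```text
[622.4 -96.8 230.9] 24.244846138626105 [ 0.  -3.2  6.3] 8.35
```

View pics/w7.png

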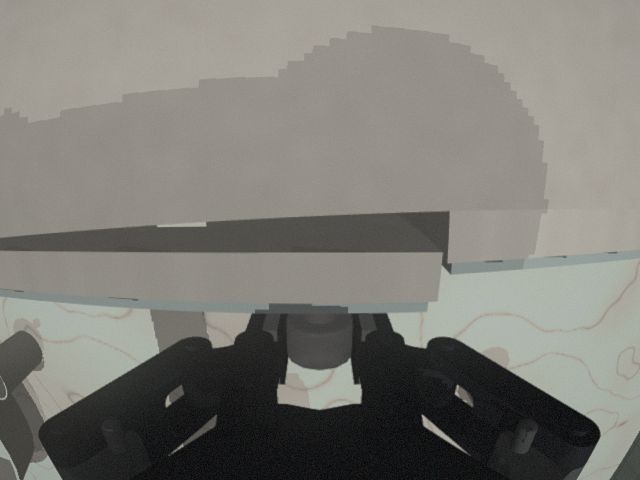

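The knob is gripped at about 25 mm width. Now I'll draw the door along its arc.

Call:
play_rows(motion=[0,-0.4,0.04,0,0,0,-1,0,-1.0,0.12,0,0,0,-2.9,0,-1.55,0.19,0,0,0,-4.3,0,-2.36,0.33,0,0,0,-6.6,0,-3.17,0.51,0,0,0,-8.9])

```text
clock: 9.02
position: [590.3, -91.9, 230.9]
ee_rot: [0.998, -0.057, 0.002, 0.001]
contact_force: [-0.8, -3.8, 6.1]
gripper_width: 24.5
```

Call:
play_rows(motion=[0,0,0,0,0,0,0,0,-0.2,0.05,0,0,0,-0.6,0,-0.4,0.1,0,0,0,-1.1,0,-0.4,0.1,0,0,0,-1.1])

```text
clock: 9.52
position: [586.3, -90.9, 230.9]
ee_rot: [0.998, -0.065, 0.001, 0.001]
contact_force: [-1.4, -3.7, 7.2]
gripper_width: 24.0
```

Call:
play_rows(motion=[0,-0.2,0.05,0,0,0,-0.6,0,-0.2,0.05,0,0,0,-0.6])

```text
clock: 9.78
position: [584.3, -90.4, 230.9]
ee_rot: [0.997, -0.071, 0.001, 0.001]
contact_force: [-1.1, -4.8, 6.1]
gripper_width: 24.4
```

Call:
play_rows(motion=[0,-0.2,0.06,0,0,0,-0.6,0,-0.2,0.06,0,0,0,-0.6])

```text
clock: 10.02
position: [582.2, -89.9, 230.9]
ee_rot: [0.997, -0.076, 0.001, 0.001]
contact_force: [-1.0, -4.0, 6.5]
gripper_width: 24.2
```

Call:
play_rows(motion=[0,-0.2,0.06,0,0,0,-0.6,0,-0.2,0.06,0,0,0,-0.6])

```text
clock: 10.28
position: [580.4, -89.3, 230.9]
ee_rot: [0.997, -0.081, 0.002, 0.001]
contact_force: [-0.4, -5.0, 6.9]
gripper_width: 24.6
```

Call:
play_rows(motion=[0,-0.15,0.05,0,0,0,-0.4,0,-0.15,0.05,0,0,0,-0.4])

```text
clock: 10.52
position: [580.2, -89.3, 230.9]
ee_rot: [0.996, -0.084, 0.003, 0.001]
contact_force: [3.3, -7.1, 4.3]
gripper_width: 24.1
```

Call:
play_rows(motion=[0,-0.15,0.05,0,0,0,-0.4,0,-0.15,0.05,0,0,0,-0.4])

```text
clock: 10.78
position: [580.2, -89.3, 231.0]
ee_rot: [0.996, -0.087, 0.004, 0.001]
contact_force: [6.6, -8.9, 2.4]
gripper_width: 24.1
```

```bash
python3 - <<'E'
from h import *; from g import *
np.set_printoptions(precision=2,suppress=True)
s=arm.read_state(); print(s['position'],s['gripper_width'],s['contact_force'],s['wrist_torque'],s['clock'])
p,d,ci=snap('wrist','w8.png')
for t in (.045,.23,.25,.26,.27): print(t,[fproj(ci,pt(t,l)) for l in ([0,-238,0],[18,-238,0],[18,-160,0])])
for t in ('door_knob','door_hinge','hook_spot','keeper_spot','press_spot'):
  print(t,[(r['confidence'],r['uv'],fw(ci,*r['uv'],d[int(r['uv'][1]),int(r['uv'][0])])) for r in arm.place_of(t,'wrist')[:2]])
E
```

```text
[580.21 -89.27 230.97] 24.119920104399473 [ 6.6  -8.89  2.41] [-2.49 -1.71  0.28] 10.775
0.045 [array([421.29, 121.4 ]), array([405.82,  51.89]), array([113.7 , 128.71])]
0.23 [array([432.01, 287.41]), array([435.67, 222.62]), array([143.11, 233.18])]
0.25 [array([430.6 , 303.29]), array([436.02, 240.38]), array([145.8 , 244.49])]
0.26 [array([429.74, 311.02]), array([435.99, 249.1 ]), array([147.1, 250.1])]
0.27 [array([428.78, 318.6 ]), array([435.84, 257.72]), array([148.36, 255.68])]
door_knob [(0.82, [315.9, 334.8], array([585.36, -89.06, 299.19])), (0.33, [147.7, 250.6], array([628.83, -49.89, 319.68]))]
door_hinge []
hook_spot [(0.61, [150.6, 250.7], array([628.47, -50.33, 318.85]))]
keeper_spot [(0.97, [125.3, 96.1], array([670.9 , -54.13, 321.16]))]
press_spot [(0.78, [174.7, 172.7], array([647.73, -53.19, 294.63]))]
```

View pics/w8.png

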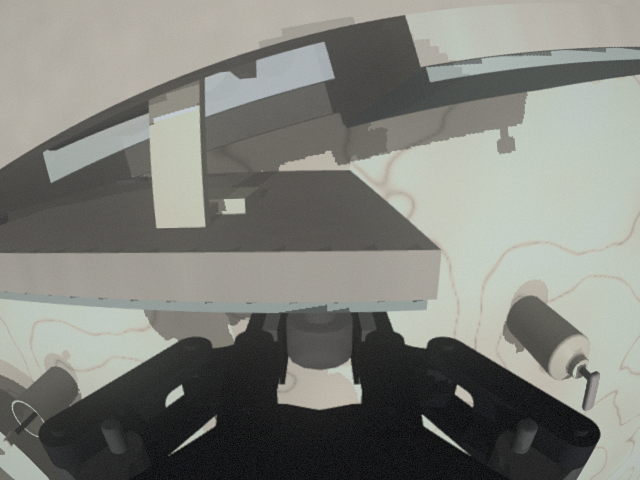

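Caught: the door held at 580 mm while the force rose, θ≈0.25. The wrist view shows the hook arm at (178,110–228) crossing the gap, and the press spot is measured at (648,-53,294.6). I'll relax, release, rise, and shut the fingers.

Call:
play_rows(motion=[0,0.3,-0.1,0,0,0,0.4,0,0.6,-0.2,0,0,0,0.8,40,0.6,-0.2,0,0,0,0.8,60,0.6,-0.2,0,0,0,0.8,60,0.6,-0.2,0,0,0,0.8])

```text
clock: 11.7
position: [582.6, -88.8, 228.3]
ee_rot: [0.997, -0.081, -0.001, -0.0]
contact_force: [-0.8, -1.1, -0.2]
gripper_width: 51.4
```

Call:
play_rows(motion=[60,0,0,4,0,0,0,60,0,0,9,0,0,0,0,1,0.6,13,0,0,0,0,4,2,13,0,0,0,0,6.2,3.6,13,0,0,0])

```text
clock: 12.32
position: [645.7, -52.5, 359.0]
ee_rot: [0.997, -0.081, 0.0, -0.0]
contact_force: [0.1, 0.5, -0.1]
gripper_width: -0.1
```

Call:
play_rows(motion=[0,0,0,0,0,0,0,0,0,0,0,0,0,0,0,0,0,0,0,0,0])

```text
clock: 12.7
position: [644.3, -53.6, 359.4]
ee_rot: [0.997, -0.081, 0.0, -0.0]
contact_force: [-0.5, -0.1, 0.5]
gripper_width: -0.1
```

```bash
python3 - <<'E'
from h import *; from g import *
np.set_printoptions(precision=2,suppress=True)
s=arm.read_state(); print(s['position'],s['gripper_width'],s['contact_force'],s['wrist_torque'],s['clock'],np.degrees(Rn.from_quat(s['ee_rot']).as_rotvec()))
M=Rn.from_quat(s['ee_rot']).as_matrix();print(M,'yaw',np.degrees(np.arctan2(M[1,0],M[0,0])))
p,d,ci=snap('wrist','w9.png')
for t in ('door_knob','door_hinge','hook_spot','keeper_spot','press_spot'):
  print(t,[(r['confidence'],r['uv'],fw(ci,*r['uv'],d[int(r['uv'][1]),int(r['uv'][0])])) for r in arm.place_of(t,'wrist')[:2]])
for t in (.24,.245,.25,.255,.26): print(t,pt(t,[37,-160,-26]),[fproj(ci,pt(t,l)) for l in ([0,-238,0],[18,-238,0],[18,-160,0])])
E
```

```text
[644.29 -53.62 359.44] -0.08202539339204915 [-0.54 -0.09  0.48] [-0.06  0.02 -0.05] 12.7 [-179.4    14.62   -0.05]
[[ 0.99 -0.16  0.  ]
 [-0.16 -0.99  0.  ]
 [ 0.   -0.   -1.  ]] yaw -9.315113473765958
door_knob [(0.89, [376.0, 310.0], array([589.74, -86.45, 298.59]))]
door_hinge [(0.62, [98.3, 298.2], array([526.4 , 369.24,   3.51]))]
hook_spot [(0.95, [318.4, 274.1], array([631.17, -51.18, 317.78]))]
keeper_spot [(0.74, [311.4, 215.3], array([670.04, -53.36, 321.55]))]
press_spot [(0.61, [318.4, 237.4], array([649.  , -54.07, 295.21])), (0.33, [505.0, 310.5], array([ 409.99, -325.1 ,   37.35]))]
0.24 [651.06 -52.95 294.  ] [array([434.12, 297.05]), array([436.69, 271.7 ]), array([316.39, 273.97])]
0.245 [650.24 -53.01 294.  ] [array([433.94, 298.67]), array([436.65, 273.41]), array([316.55, 275.16])]
0.25 [649.42 -53.07 294.  ] [array([433.75, 300.29]), array([436.6 , 275.12]), array([316.7 , 276.35])]
0.255 [648.6  -53.12 294.  ] [array([433.55, 301.91]), array([436.55, 276.83]), array([316.84, 277.53])]
0.26 [647.78 -53.17 294.  ] [array([433.34, 303.52]), array([436.48, 278.52]), array([316.98, 278.71])]
```

View pics/w9.png

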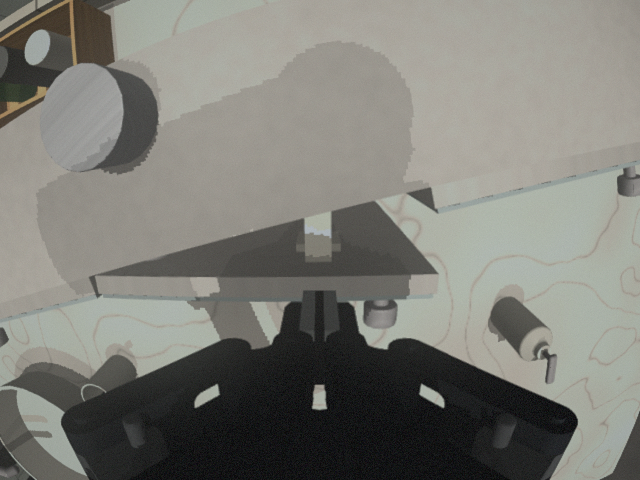

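The hook arm is visible in the gap at (318,210–262), directly under the tool centreline. I'll move over it and descend to about 10 mm above.

Call:
play_rows(motion=[0,0.5,0,0,0,0,0,0,0.5,0,-3,0,0,0,0,0.5,0,-6,0,0,0,0,0.5,0,-9,0,0,0,0,0.5,0,-9,0,0,0])

```text
clock: 13.62
position: [648.7, -53.3, 266.0]
ee_rot: [0.997, -0.081, -0.003, 0.0]
contact_force: [-0.0, 0.3, 0.8]
gripper_width: 0.0
```

```bash
python3 - <<'E'
from h import *
s=arm.read_state(); print(s['position'],s['contact_force'],s['clock'])
snap('wrist','w10.png')
E
```

```text
[648.68371758 -53.2532292  265.99983428] [-0.00408642  0.33371618  0.81776186] 13.625
```

View pics/w10.png

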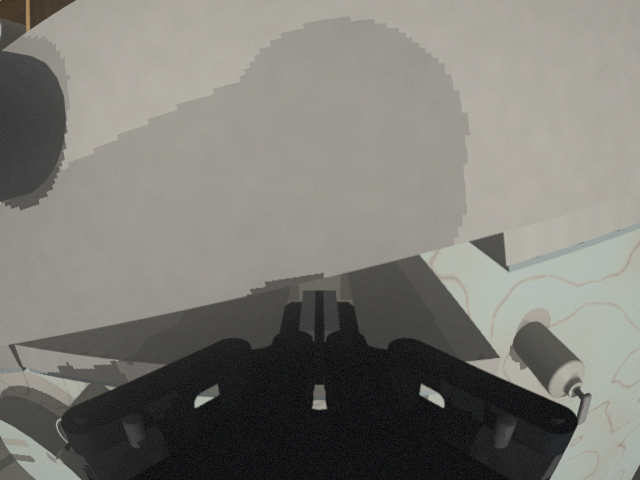

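Call:
play_rows(motion=[0,0,0,-0.3,0,0,0,0,0,0,-0.6,0,0,0,0,0,0,-0.6,0,0,0])

```text
clock: 14.05
position: [649.9, -53.2, 263.2]
ee_rot: [0.997, -0.081, 0.0, -0.0]
contact_force: [-0.5, -0.4, -0.5]
gripper_width: -0.2
```

Call:
play_rows(motion=[0,0,0,-0.2,0,0,0,0,0,0,-0.3,0,0,0,0,0,0,-0.3,0,0,0])

```text
clock: 14.42
position: [649.8, -53.2, 259.8]
ee_rot: [0.997, -0.081, -0.0, 0.0]
contact_force: [0.5, 0.0, -0.3]
gripper_width: -0.1
```

Call:
play_rows(motion=[0,0,0,-0.2,0,0,0,0,0,0,-0.3,0,0,0,0,0,0,-0.3,0,0,0])

```text
clock: 14.8
position: [650.1, -53.3, 257.5]
ee_rot: [0.997, -0.081, 0.001, 0.0]
contact_force: [-0.8, 0.5, 2.2]
gripper_width: -0.0
```

Call:
play_rows(motion=[0,0,0,-0.1,0,0,0,0,0,0,-0.1,0,0,0])

```text
clock: 15.05
position: [650.1, -53.2, 256.1]
ee_rot: [0.997, -0.081, 0.0, 0.0]
contact_force: [-0.1, 0.6, 2.9]
gripper_width: 0.0
```

Call:
play_rows(motion=[0,0,0,-0.1,0,0,0,0,0,0,-0.1,0,0,0])

```text
clock: 15.3
position: [650.0, -53.3, 255.0]
ee_rot: [0.997, -0.081, 0.0, 0.0]
contact_force: [0.6, 0.4, 2.8]
gripper_width: -0.0
```

Call:
play_rows(motion=[0,0,0,-0.1,0,0,0,0,0,0,-0.1,0,0,0])

```text
clock: 15.55
position: [649.9, -53.3, 253.9]
ee_rot: [0.997, -0.081, 0.0, 0.0]
contact_force: [0.5, 0.5, 4.4]
gripper_width: 0.1
```

Call:
play_rows(motion=[0,0,0,-0.1,0,0,0,0,0,0,-0.1,0,0,0])

```text
clock: 15.8
position: [649.8, -53.3, 252.9]
ee_rot: [0.997, -0.081, 0.0, 0.0]
contact_force: [0.7, 0.8, 4.5]
gripper_width: 0.1
```

Call:
play_rows(motion=[0,0,0,-0.1,0,0,0,0,0,0,-0.1,0,0,0])

```text
clock: 16.05
position: [649.9, -53.3, 251.9]
ee_rot: [0.997, -0.081, 0.0, 0.0]
contact_force: [0.7, 0.2, 3.8]
gripper_width: 0.2
```

Call:
play_rows(motion=[0,0,0,-0.1,0,0,0,0,0,0,-0.1,0,0,0])

```text
clock: 16.3
position: [649.8, -53.3, 250.9]
ee_rot: [0.997, -0.081, 0.0, 0.0]
contact_force: [0.5, -0.5, 5.3]
gripper_width: -0.1
```

Call:
play_rows(motion=[0,0,0,-0.1,0,0,0,0,0,0,-0.1,0,0,0])

```text
clock: 16.55
position: [649.8, -53.2, 249.9]
ee_rot: [0.997, -0.081, 0.0, 0.0]
contact_force: [1.4, -0.3, 4.7]
gripper_width: -0.3
```

Call:
play_rows(motion=[0,0,0,-0.1,0,0,0,0,0,0,-0.1,0,0,0])

```text
clock: 16.8
position: [649.8, -53.3, 248.9]
ee_rot: [0.997, -0.081, 0.0, 0.0]
contact_force: [-1.0, -0.9, 5.2]
gripper_width: 0.2
```

Call:
play_rows(motion=[0,0,0,-0.1,0,0,0,0,0,0,-0.1,0,0,0])

```text
clock: 17.05
position: [649.9, -53.3, 248.0]
ee_rot: [0.997, -0.081, 0.0, 0.0]
contact_force: [0.6, -0.4, 5.0]
gripper_width: 0.1
```

Call:
play_rows(motion=[0,0,0,-0.1,0,0,0,0,0,0,-0.1,0,0,0])

```text
clock: 17.3
position: [649.9, -53.3, 247.8]
ee_rot: [0.997, -0.081, 0.0, 0.0]
contact_force: [-0.7, 0.8, 6.3]
gripper_width: 0.2
```

Call:
play_rows(motion=[0,0,0,-0.1,0,0,0,0,0,0,-0.1,0,0,0])

```text
clock: 17.55
position: [649.9, -53.3, 247.7]
ee_rot: [0.997, -0.081, 0.001, 0.0]
contact_force: [-1.9, 0.9, 8.7]
gripper_width: 0.2
```

The arm landed on the lower bar at reported z≈247.8, 9.6 mm down from contact. I'll back off about 1.4 mm so the barb is free but not resting on the bar, then slide to the door's back.

Call:
play_rows(motion=[0,0,0,0.2,0,0,0,0,0,0,0.33,0,0,0,0,0,0,0.33,0,0,0])

```text
clock: 17.92
position: [649.9, -53.3, 249.3]
ee_rot: [0.997, -0.081, 0.0, -0.0]
contact_force: [-0.1, -1.4, 4.5]
gripper_width: 0.0
```

```bash
python3 - <<'E'
from h import *; from g import *
np.set_printoptions(precision=2,suppress=True)
s=arm.read_state(); print(s['position'],s['contact_force'],s['clock'])
P=s['position']
for t in (.247,.255,.27,.29,.31,.33,.35,.37,.39,.41,.43,.45,.47,.5,.55,.6): 
    q=pt(t,[29,-160,0]); print(t,q[:2],(q-P)[:2]/10,-np.degrees(t-.247).round(1))
E
```

```text
[649.9  -53.26 249.32] [-0.13 -1.42  4.47] 17.925
0.247 [642.02 -51.77] [-0.79  0.15] -0.0
0.255 [640.71 -51.79] [-0.92  0.15] -0.5
0.27 [638.28 -51.81] [-1.16  0.14] -1.3
0.29 [635.02 -51.77] [-1.49  0.15] -2.5
0.31 [631.77 -51.66] [-1.81  0.16] -3.6
0.33 [628.53 -51.49] [-2.14  0.18] -4.8
0.35 [625.28 -51.26] [-2.46  0.2 ] -5.9
0.37 [622.04 -50.96] [-2.79  0.23] -7.0
0.39 [618.81 -50.6 ] [-3.11  0.27] -8.2
0.41 [615.59 -50.17] [-3.43  0.31] -9.3
0.43 [612.37 -49.68] [-3.75  0.36] -10.5
0.45 [609.17 -49.12] [-4.07  0.41] -11.6
0.47 [605.98 -48.5 ] [-4.39  0.48] -12.8
0.5 [601.21 -47.45] [-4.87  0.58] -14.5
0.55 [593.35 -45.38] [-5.65  0.79] -17.4
0.6 [585.6  -42.93] [-6.43  1.03] -20.2
```

Call:
play_rows(motion=[0,-0.25,0.05,0,0,0,0,0,-0.5,0.1,0,0,0,0,0,-0.75,0.14,0,0,0,0,0,-0.75,0.14,0,0,0,0])

```text
clock: 18.42
position: [641.8, -52.1, 249.3]
ee_rot: [0.997, -0.081, -0.0, 0.0]
contact_force: [0.5, -3.2, 4.6]
gripper_width: 0.4
```

Call:
play_rows(motion=[0,-0.1,0,0,0,0,-0.3,0,-0.2,0,0,0,0,-0.5,0,-0.2,0,0,0,0,-0.5])

```text
clock: 18.8
position: [640.2, -51.9, 249.2]
ee_rot: [0.996, -0.085, -0.0, 0.0]
contact_force: [0.0, -2.5, 5.3]
gripper_width: -0.1
```

Call:
play_rows(motion=[0,-0.1,0,0,0,0,-0.3,0,-0.2,0,0,0,0,-0.6,0,-0.2,0,0,0,0,-0.6])

```text
clock: 19.18
position: [638.1, -51.8, 249.2]
ee_rot: [0.996, -0.091, -0.0, -0.0]
contact_force: [0.8, -3.2, 4.2]
gripper_width: -0.1
```

Call:
play_rows(motion=[0,-0.12,0,0,0,0,-0.4,0,-0.24,0,0,0,0,-0.8,0,-0.35,0.01,0,0,0,-1.2,0,-0.35,0.01,0,0,0,-1.2])

```text
clock: 19.68
position: [634.6, -51.7, 249.2]
ee_rot: [0.995, -0.101, -0.0, 0.0]
contact_force: [-0.5, -4.8, 4.2]
gripper_width: 0.4
```

```bash
python3 - <<'E'
from h import *; from g import *
np.set_printoptions(precision=1,suppress=True)
s=arm.read_state(); print(s['position'],s['contact_force'],s['clock'])
p,d,ci=snap('wrist','w11.png')
for t in (.25,.27,.29,.31): print(t,[fproj(ci,pt(t,l)) for l in ([0,-238,0],[18,-238,0],[18,-160,0])])
E
```

```text
[634.6 -51.7 249.2] [-0.5 -4.8  4.2] 19.675
0.25 [array([512.1, 381.7]), array([521.1, 344.1]), array([316.2, 362.7])]
0.27 [array([509.6, 390.9]), array([519.4, 354.4]), array([317.5, 370. ])]
0.29 [array([506.9, 399.7]), array([517.5, 364.5]), array([318.6, 377.2])]
0.31 [array([504. , 408.3]), array([515.4, 374.2]), array([319.6, 384.2])]
```

View pics/w11.png

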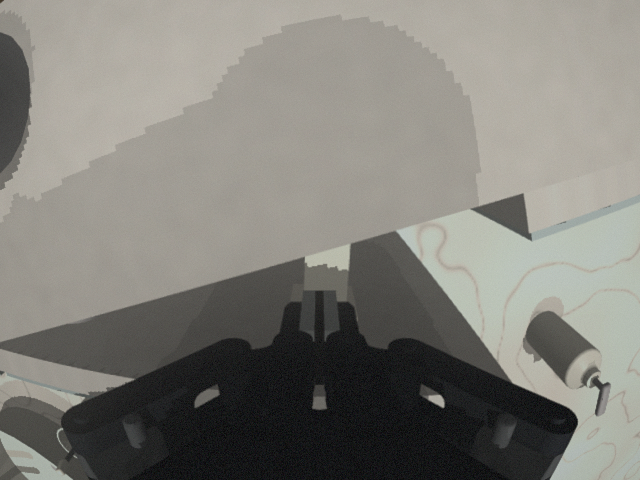

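The door is moving with the fingers and the press force is steady at about 4.5 N. I'll trim out some of the sideways drag and carry on.

Call:
play_rows(motion=[0,-0.16,-0.05,0,0,0,-0.6,0,-0.32,-0.1,0,0,0,-1.1,0,-0.48,-0.1,0,0,0,-1.7,0,-0.64,-0.1,0,0,0,-2.3,0,-0.64,-0.1,0,0,0,-2.3])

```text
clock: 20.35
position: [628.3, -51.8, 249.1]
ee_rot: [0.993, -0.121, -0.0, -0.001]
contact_force: [0.9, 3.3, 4.4]
gripper_width: -0.2
```

Call:
play_rows(motion=[0,-0.16,0,0,0,0,-0.6,0,-0.32,0.02,0,0,0,-1.1,0,-0.48,0.04,0,0,0,-1.7,0,-0.65,0.05,0,0,0,-2.3,0,-0.65,0.05,0,0,0,-2.3])

```text
clock: 20.98
position: [621.6, -52.2, 249.2]
ee_rot: [0.99, -0.141, -0.0, -0.0]
contact_force: [1.3, 3.8, 4.9]
gripper_width: -0.1
```

Call:
play_rows(motion=[0,-0.3,0.08,0,0,0,-1.1,0,-0.6,0.12,0,0,0,-2.1,0,-0.9,0.17,0,0,0,-3.2,0,-1.25,0.23,0,0,0,-4.4,0,-1.25,0.23,0,0,0,-4.4])

```text
clock: 21.6
position: [608.8, -50.3, 249.3]
ee_rot: [0.984, -0.179, -0.0, 0.0]
contact_force: [-1.2, -0.4, 5.6]
gripper_width: 0.1
```

Call:
play_rows(motion=[0,-0.3,0.06,0,0,0,-1.1,0,-0.6,0.12,0,0,0,-2.1,0,-0.9,0.19,0,0,0,-3.2,0,-1.25,0.27,0,0,0,-4.6,0,-1.25,0.27,0,0,0,-4.6])

```text
clock: 22.22
position: [596.2, -47.5, 249.2]
ee_rot: [0.976, -0.218, -0.001, 0.0]
contact_force: [-0.9, -2.7, 4.5]
gripper_width: 0.0
```

```bash
python3 - <<'E'
from h import *; from g import *
np.set_printoptions(precision=1,suppress=True)
s=arm.read_state(); print(s['position'],s['contact_force'],s['clock'],s['joints'])
M=Rn.from_quat(s['ee_rot']).as_matrix();print('yaw',np.arctan2(M[1,0],M[0,0]))
p,d,ci=snap('wrist','w12.png');snap('top','t12.png')
for t in (.49,.51,.53,.55,.57): print(t,pt(t,[29,-160,0])[:2],[fproj(ci,pt(t,l)) for l in ([0,-238,0],[18,-238,0],[18,-160,0])])
E
```

```text
[596.2 -47.5 249.2] [-0.9 -2.7  4.5] 22.225 [ 0.2  0.3  0.   0.  -1.3  0.9]
yaw -0.44014998500089464
0.49 [602.8 -47.8] [array([508.9, 383.8]), array([517.9, 346.4]), array([312.8, 364.4])]
0.51 [599.6 -47.1] [array([506.4, 392.9]), array([516.2, 356.7]), array([314.1, 371.8])]
0.53 [596.5 -46.3] [array([503.7, 401.7]), array([514.3, 366.7]), array([315.3, 378.9])]
0.55 [593.4 -45.4] [array([500.8, 410.2]), array([512.1, 376.3]), array([316.2, 385.8])]
0.57 [590.2 -44.4] [array([497.7, 418.4]), array([509.8, 385.7]), array([317. , 392.6])]
```

View pics/w12.png

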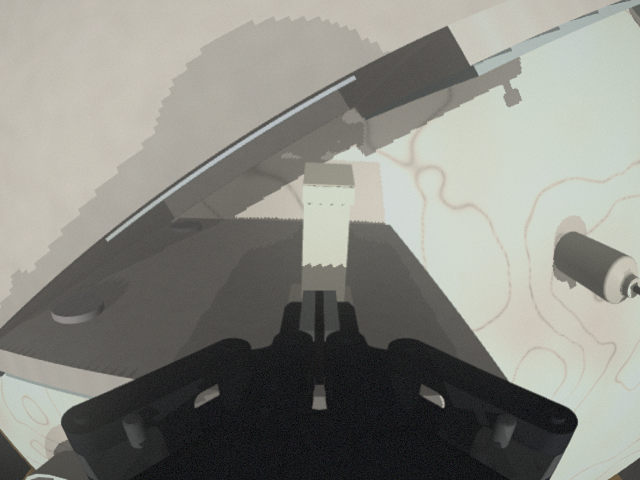

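View pics/t12.png

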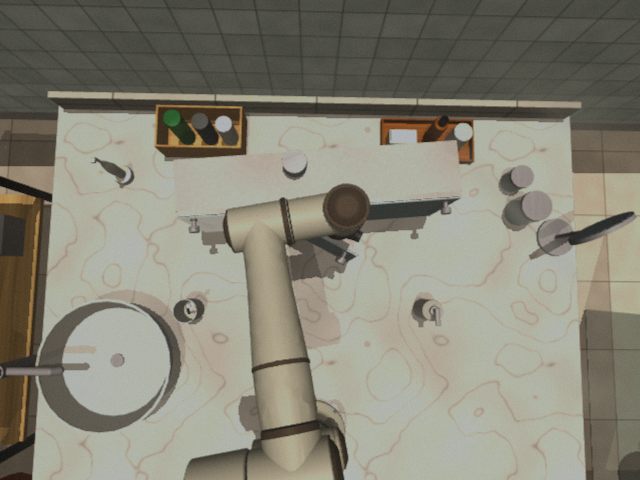

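The barb end at (328,175) is clear of the cabinet's front edge and θ≈0.53. I'll ease up off the hook, keep the fingertips behind the door's top edge, and swing the door on.

```bash
python3 - <<'E'
from g import *
np.set_printoptions(precision=2,suppress=True)
t0=.53; P=pt(t0,[29,-160,0])
for k in range(1,12):
    t=t0+k*np.radians(6); q=pt(t,[29,-160,0]); print(k,round(t,3),-6*k,q[:2],(q-P)[:2]/10)
E
```

```text
1 0.635 -6 [580.3 -41. ] [-1.62  0.53]
2 0.739 -12 [564.75 -34.07] [-3.17  1.22]
3 0.844 -18 [550.01 -25.56] [-4.65  2.07]
4 0.949 -24 [536.24 -15.55] [-6.02  3.07]
5 1.054 -30 [523.6   -4.16] [-7.29  4.21]
6 1.158 -36 [512.21   8.49] [-8.43  5.48]
7 1.263 -42 [502.21  22.26] [-9.43  6.85]
8 1.368 -48 [493.7   37.01] [-10.28   8.33]
9 1.472 -54 [486.78  52.56] [-10.97   9.88]
10 1.577 -60 [481.53  68.75] [-11.5  11.5]
11 1.682 -66 [477.99  85.39] [-11.85  13.17]
```

Call:
play_rows(motion=[0,0,0,0.4,0,0,0,0,0,0,0.8,0,0,0,0,0,0,1.2,0,0,0,0,0,0,1.3,0,0,0])

```text
clock: 22.82
position: [596.9, -46.4, 261.5]
ee_rot: [0.976, -0.218, -0.0, -0.001]
contact_force: [0.4, -0.7, 0.3]
gripper_width: 0.3
```

Call:
play_rows(motion=[0,-0.8,0.25,0,0,0,-3,0,-1.62,0.53,0,0,0,-6,0,-2.4,0.86,0,0,0,-9,0,-3.17,1.22,0,0,0,-12,0,-3.17,1.22,0,0,0,-12])

```text
clock: 23.45
position: [564.8, -34.4, 261.7]
ee_rot: [0.948, -0.318, -0.0, -0.0]
contact_force: [-0.0, 0.8, 0.5]
gripper_width: -0.2
```

Call:
play_rows(motion=[0,-0.74,0.4,0,0,0,-3,0,-1.48,0.85,0,0,0,-6,0,-2.18,1.33,0,0,0,-9,0,-2.85,1.85,0,0,0,-12,0,-2.85,1.85,0,0,0,-12])

```text
clock: 24.08
position: [536.7, -16.2, 262.0]
ee_rot: [0.91, -0.415, -0.0, -0.0]
contact_force: [0.3, 0.5, 0.4]
gripper_width: 0.1
```

```bash
python3 - <<'E'
from h import *; from g import *
np.set_printoptions(precision=1,suppress=True)
s=arm.read_state(); print(s['position'],s['contact_force'],s['clock'],s['joints'])
M=Rn.from_quat(s['ee_rot']).as_matrix();print('yaw',np.arctan2(M[1,0],M[0,0]), 'th', A-np.arctan2(M[1,0],M[0,0]))
p,d,ci=snap('wrist','w13.png')
E
```

```text
[536.7 -16.2 262. ] [0.3 0.5 0.4] 24.075 [ 0.3  0.2 -0.1 -0.  -1.3  0.4]
yaw -0.8567416441937625 th 0.9454416441937625
```

View pics/w13.png

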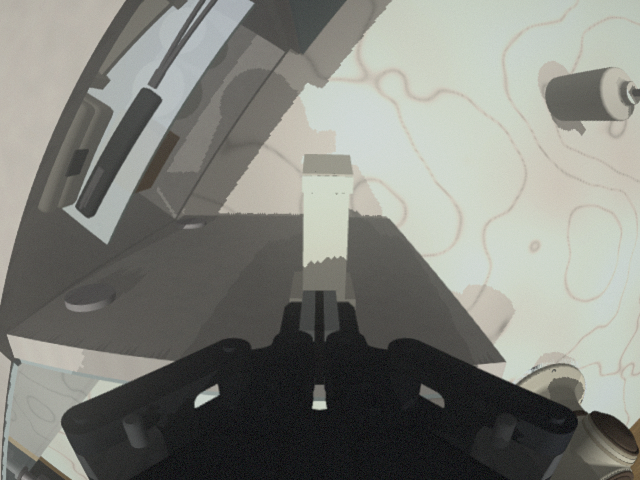

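The door is following at θ≈0.95, with the hook up and free and the shelf items coming into view. I'll continue.

Call:
play_rows(motion=[0,-0.65,0.55,0,0,0,-3,0,-1.27,1.14,0,0,0,-6,0,-1.86,1.76,0,0,0,-9,0,-2.41,2.41,0,0,0,-12,0,-2.41,2.41,0,0,0,-12])

```text
clock: 24.75
position: [512.8, 7.7, 262.1]
ee_rot: [0.861, -0.508, -0.0, -0.0]
contact_force: [0.3, -0.4, 0.3]
gripper_width: -0.1
```

Call:
play_rows(motion=[0,-0.52,0.67,0,0,0,-3,0,-1.0,1.37,0,0,0,-6,0,-1.44,2.1,0,0,0,-9,0,-1.85,2.85,0,0,0,-12,0,-1.85,2.85,0,0,0,-12])

```text
clock: 25.38
position: [494.4, 36.1, 262.2]
ee_rot: [0.803, -0.595, 0.0, -0.0]
contact_force: [0.4, 0.3, -0.3]
gripper_width: -0.1
```

Call:
play_rows(motion=[0,-0.36,0.76,0,0,0,-3,0,-0.69,1.55,0,0,0,-6,0,-0.97,2.35,0,0,0,-9,0,-1.18,3.0,0,0,0,-11.5,0,-1.18,3.0,0,0,0,-11.5])

```text
clock: 26.0
position: [482.6, 66.1, 262.2]
ee_rot: [0.74, -0.673, 0.0, -0.0]
contact_force: [-0.4, -0.2, 0.5]
gripper_width: 0.2
```

```bash
python3 - <<'E'
from h import *; from g import *
np.set_printoptions(precision=1,suppress=True)
s=arm.read_state(); print(s['position'],s['contact_force'],s['clock'],s['joints'])
M=Rn.from_quat(s['ee_rot']).as_matrix();print('th', A-np.arctan2(M[1,0],M[0,0]))
p,d,ci=snap('wrist','w14.png')
E
```

```text
[482.6  66.1 262.2] [-0.4 -0.2  0.5] 26.0 [ 0.5  0.1 -0.2  0.  -1.3 -0.4]
th 1.564837843045282
```

View pics/w14.png

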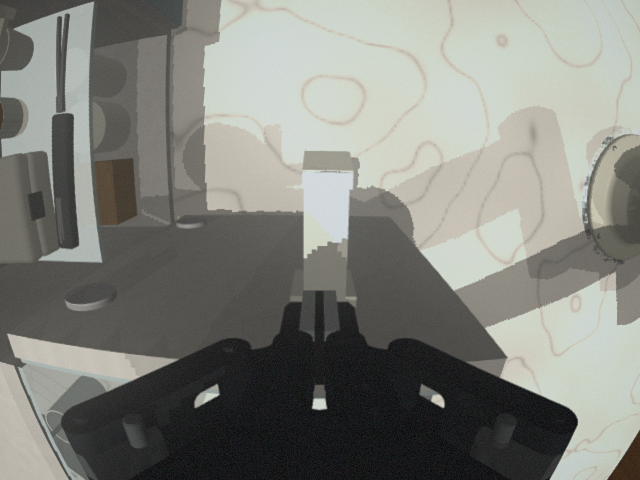

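The door is about square. I'll step the fingers off its back, lift away, and check.

Call:
play_rows(motion=[0,0,-0.4,0,0,0,0,0,0,-0.5,1.5,0,0,0,0,0,-0.5,5,0,0,0,0,0,-0.5,10,0,0,0,0,-1,-5,14,0,0,0])

```text
clock: 26.68
position: [473.0, 16.6, 404.8]
ee_rot: [0.74, -0.672, 0.001, -0.001]
contact_force: [0.4, 0.8, 0.2]
gripper_width: -0.2
```

Call:
play_rows(motion=[0,-3,-5,0,0,0,0,0,-6,-10,0,0,0,0,0,-9,-15,0,0,0,0,0,-12,-20,0,0,0,0,0,-12,-20,0,0,0,0])

```text
clock: 27.3
position: [350.3, -186.7, 404.1]
ee_rot: [0.737, -0.676, 0.001, -0.001]
contact_force: [0.4, -0.0, 0.7]
gripper_width: -0.3
```

```bash
python3 - <<'E'
from h import *; from g import *
np.set_printoptions(precision=1,suppress=True)
s=arm.read_state(); print(s['position'],s['contact_force'],s['clock'])
for n in('top','scene'):
    p,d,ci=snap(n,n+'15.png')
    v,u=np.mgrid[0:480,0:640]; f=240/np.tan(np.radians(ci['fovy'])/2)
    X=(np.stack([(u-ci['cx'])/f*d,(v-ci['cy'])/f*d,d],-1)-np.array(ci['t']))@np.array(ci['R'])
    Q=X[(abs(X[...,2]-320)<6)&(X[...,0]>390)&(X[...,0]<600)&(X[...,1]>50)&(X[...,1]<160)]
    print(n,len(Q),Q.min(0),Q.max(0))
    pf=np.polyfit(Q[:,0],Q[:,1],1); print('door th from dir', np.pi/2+A-np.arctan(pf[0]))
    for t in ['tumbler','dispenser','cotton_tin','door_knob','hook_spot','first_aid']:
        for r in arm.place_of(t,n)[:1]: print(t,round(r['confidence'],2),np.array(r['uv']))
E
```

```text
[ 350.3 -186.7  404.1] [ 0.4 -0.   0.7] 27.3
top 595 [404.3  74.3 314.1] [599.1 105.5 325.7]
door th from dir 1.578713253448114
tumbler 0.91 [190.3 306.6]
dispenser 0.64 [420.7 306.9]
cotton_tin 0.81 [290.8 169.8]
door_knob 0.71 [267.4 292.9]
hook_spot 0.93 [284.6 276.2]
scene 418 [471.5  79.9 314. ] [599.8 108.1 325.8]
door th from dir 1.578740132467567
tumbler 0.63 [178.6 214.3]
dispenser 0.86 [354.6 386.4]
cotton_tin 0.96 [347.9 150.4]
hook_spot 0.59 [260.4 220.7]
```

View pics/top15.png

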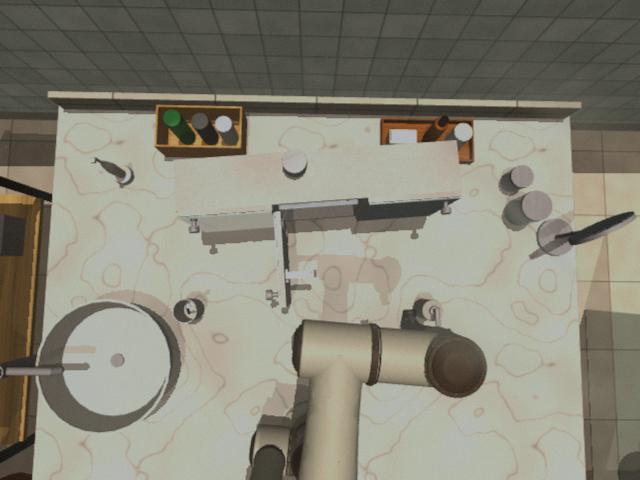

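View pics/scene15.png

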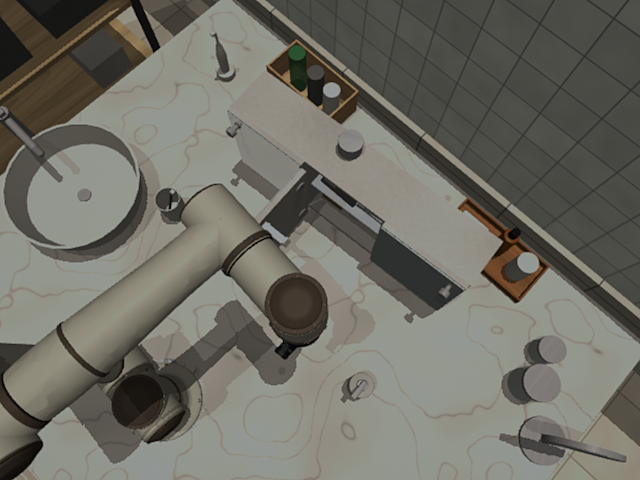

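The door stands open at θ≈1.58 (both cameras). The hook is whole at (300,273) in the top view, and the tumbler, dispenser and tin look unmoved. The arm is clear of everything, so I'm handing in.

```bash
python3 -c "
from bench import arm
print(arm.job_done())"
```

```text
the job is handed in; nothing more can be done
None
```

The centre door is open about square to the cabinet (1.58 rad by both fixed cameras) and was left there with the robot clear of everything. It took about 27 s of the 72 s allowed.

- **Drawing out:** I pulled the door by its knob until the catch held it at about 0.25 rad. The force reading was about 11 N at most, so the caught door was not wrenched.
- **Pressing the hook:** I pressed it in 1 mm steps and felt it land on the lower bar about 9.6 mm down, at 8.7 N, well under the 20 N limit. I then backed off 1.4 mm.
- **Passing the catch:** I kept the hook down at about 4–6 N and eased the door to 0.53 rad. Then I let the hook rise and pushed the door the rest of the way from behind its top edge.

**Last checks:**
- The hook looks whole in the top view.
- The tumbler, dispenser and cotton tin look unmoved.
- I saw the shelf items as the door swung, but did not measure them before and after.
- No contact force was reading when I handed in.

**What disagreed:**
- The first knob grasp closed on nothing. The camera images put the real fingertips about 40 mm above the reported tool position, so I corrected for that and the second grasp held.
- The sideways drag on the fingers reached about 5 N while easing the door past the catch, and I trimmed it out.

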